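# Lay out the drill core in depth order

## Robot

A 6-joint arm with a two-finger parallel gripper is mounted at the origin on the work surface. World frame = base frame: x ahead of the robot, y to its left, z up, the work surface at z = 0. Lengths are in m, angles in rad, forces in N, time in s.
With the tool pointing down it reaches from about 0.425 to 0.95 m from the base axis. Payload 3.5 kg.
Tool frame: the origin (TCP) lies on the centre line of the jaws, within the pads' length; the fingertips stand 14 mm ahead of it and the grasp point (between the pads) lies 5 mm behind it (ctrl.finger_overhang is the distance from the TCP to the fingertips, in m); z points along the fingers, y is the line along which they close (so a half turn about z gives the same grasp; the last joint's range is limited). The gripper opens to 85 mm and grips with 20 to 120 N. Pads are 22 mm wide; open, the fingers measure 114 mm over their backs; the gripper's body (76 mm by 85 mm) begins 54 mm behind the grasp point. The pads swing forward as they close: fully open they stand 13 mm farther back than shut.
Start: joints at [-1.471, 0.286, 1.577, -0, 1.279, -0.15], TCP at [0.167, -0.654, 0.245] pointing down, gripper open.
Joint ranges: [-2.77, 2.77], [-0.9, 2.22], [0.21, 2.48], [-1.53, 4.67], [0.24, 2.81], [-2.84, 2.84]. Speed limits (rad/s): [2.79, 2.79, 3.14, 3.14, 3.14, 3.14].

## Interface

Orientations are given as a unit quaternion [x, y, z, w].
In Python, from plant import ctrl gives the robot as it stands.
- The arm moves only by the tool send_rows, never from a script. Its argument "moves" is text: rows parted by semicolons, each of 7 numbers parted by spaces: the turn, a rotation vector about the tool's x, y, z in units of 360 degrees (1.0 is 360 degrees), then the shift along the tool's x, y, z in units of 20 cm (1.0 is 20 cm), then the gripper's target within -1 to 1 (fully open at 1, half-way at 0, shut at -1). A call has 1 to 12 rows; each row is the pose to reach, as a shift and turn from the pose commanded when the call began, along the tool's axes at that moment, turning the shorter way round; what a row does not reach only later rows make up. A row lasts 1/8 s, in which the tool goes at most 62.5 mm and 10.7 degrees, less where a joint would pass 70% of its speed; a pose out of reach is approached as far as the arm can. A call with a number of a shift or a turn outside -1 to 1 is refused whole. A call with a gripper value outside its range is refused whole. The fingers move at their own pace and stop on an object; "newtons" is the grip in N (left out, the last holds). Time passes only in rows, so rows that repeat a pose let the fingers close. It gives the time, the measured TCP pose, the force, the opening and the grip force at its end, in the units of the state.
- ctrl.get_state(): the state, without advancing time (a new reading comes with each control period).
- ctrl.read_camera(name): name is "scene" or "top" or "wrist"; returns a dict with "image" (400x640x3 uint8, red, green, blue), "fovy" (degrees; the focal length in pixels is half the picture's height over the tangent of half this angle, whatever the lens; pixels are square), "cx", "cy" (the principal point, pixels), "extrinsics" (4x4, takes a point from camera to world coordinates). Camera axes: x right, y up, looking along -z (the intrinsics and any distortion apply to the point x, -y, -z); pixel columns grow to the right and rows downward; lengths in m; the calibration is good to about 2 mm. A picture is of the moment at which its call begins. There is no depth.
- ctrl.sign_off(): hands the job in; it is judged then, once.
The state is a dict: "time": time; "qpos": joint angles; "dq": joint speeds; "joint_efforts": joint torques, N m; "eef_pos": TCP position; "tcp_rot": TCP orientation; "contact_force": force on the tool from outside, world axes, zero at the start; "wrist_torque": the same for the moment, N m; "opening": opening from 0.0 (shut) to 1.0 (fully open); "finger_force": force on a finger pad.
Only numpy, scipy, OpenCV 4.12 (cv2) and the standard library are available. Lean on these libraries where they do the work, as an engineer would, in place of code of your own. Each camera call takes 0.05 s, during which the arm holds its last target. There are 200 camera calls.

## Task

Move the four drill-core pieces from the cups of the carrier to the compartments of the white viewing tray, one to each compartment, keeping their depth order: the core next to the carrier's red block goes next to the tray's red end, the next core beside it, and so on down the row. Keep each core upright, set it gently down on the compartment's floor rather than dropping it, and leave all four standing free.

Things in the scene. Friction and masses are not known exactly. Their poses are not given: they have to be found in the camera images.
- core_limestone: Loose drill-core piece, a plain upright cylinder of cream-white limestone with brown flecks: 36 mm across, 70 mm high, about 190 g. Origin: centre of its underside; its z axis points up along the core. It starts standing upright in its cup.
- core_sandstone: Loose drill-core piece, a plain upright cylinder of orange-ochre sandstone with bedding bands: 36 mm across, 70 mm high, about 190 g. Origin: centre of its underside; its z axis points up along the core. It starts standing upright in its cup.
- core_basalt: Loose drill-core piece, a plain upright cylinder of near-black basalt with grey flecks: 36 mm across, 70 mm high, about 190 g. Origin: centre of its underside; its z axis points up along the core. It starts standing upright in its cup.
- core_serpentinite: Loose drill-core piece, a plain upright cylinder of dark green serpentinite with pale green flecks: 36 mm across, 70 mm high, about 190 g. Origin: centre of its underside; its z axis points up along the core. It starts standing upright in its cup.
- cup_limestone: Square grey cup with a white rim, fixed in the carrier, in which the limestone core stands at the start (and which no other core ever uses): 54 x 54 mm outside, 46 x 46 mm inside, 24 mm high, 4 mm walls and floor, open at the top. Origin: centre of its underside. The core's lower 20 mm are inside the cup.
- cup_sandstone: Square grey cup with a yellow rim, fixed in the carrier, in which the sandstone core stands at the start (and which no other core ever uses): 54 x 54 mm outside, 46 x 46 mm inside, 24 mm high, 4 mm walls and floor, open at the top. Origin: centre of its underside. The core's lower 20 mm are inside the cup.
- cup_basalt: Square grey cup with a black rim, fixed in the carrier, in which the basalt core stands at the start (and which no other core ever uses): 54 x 54 mm outside, 46 x 46 mm inside, 24 mm high, 4 mm walls and floor, open at the top. Origin: centre of its underside. The core's lower 20 mm are inside the cup.
- cup_serpentinite: Square grey cup with a green rim, fixed in the carrier, in which the serpentinite core stands at the start (and which no other core ever uses): 54 x 54 mm outside, 46 x 46 mm inside, 24 mm high, 4 mm walls and floor, open at the top. Origin: centre of its underside. The core's lower 20 mm are inside the cup.
- carrier_red_block: Red end block (66 x 24 x 30 mm high) fixed at one end (either) of the carrier, a plywood base (80 x 330 mm) that holds the four cups in one straight row; a bare wooden block marks the other end. It marks the borehole's top. Origin: centre of its underside. The cups' centres lie 50, 114, 178 and 242 mm from it along the row. The carrier may be the nearer or the farther rack.
- viewing_tray: Fixed white tray, a row of four square compartments along its y axis and a solid red end (24 mm) on its -y side. Origin: underside centre of the four-compartment part. Compartment centres: x = 0, y = -96 (next to the red end), -32, +32, +96 mm; each 60 x 60 mm inside. Walls 4 mm, tops 24 mm and inner floor 4 mm above the origin. Turned at most 0.12 rad.

How it is judged:
By the outcome, as a careful person would: the job done as asked, in the order asked, and still so for the second after the job is handed in, with the robot touching nothing.
It also fails if it takes over 99 s, if anything falls off the work surface, if the arm or the gripper's body presses on something with over 40 N, if the wrist force passes 120 N, or if a joint passes its speed limit or range.

## Working session

There is one attempt and no reset: what is moved stays moved. The work goes in short steps, Python scripts to look and compute and a tool call to move; the robot and the scene stay as the last step left them, time stands still between calls to the robot, and variables do not carry over. Pictures are saved under pics/ and viewed, at most 14 in all, crops included, and the job is handed in when it is done.

Besides the shell and the picture viewer there is one more tool, called after "Request:" by a JSON object that holds its "fn" and its "kwargs", one argument or row to a line. send_rows: Moves the arm, as the interface text tells. Its arguments: {"type":"object","properties":{"moves":{"type":"string"},"newtons":{"type":"number"}},"required":["moves"]}

```bash
ls; mkdir -p pics; python3 - <<'E'
from plant import ctrl
import cv2,pickle
d={}
for n in("scene","top"):
    r=ctrl.read_camera(n);d[n]=r
    cv2.imwrite(f"pics/{n}0.png",r["image"][:,:,::-1])
    print(n,r["fovy"],r["cx"],r["cy"],r["extrinsics"].round(3).tolist(),[k for k in r])
pickle.dump(d,open("cam0.pkl","wb"))
s=ctrl.get_state();print(s)
E
```

```text
pics
scene 53.88236580984008 317.3955955820273 192.72456464364546 [[-0.708, -0.485, 0.513, 0.933], [0.707, -0.499, 0.502, 0.35], [0.012, 0.718, 0.696, 0.548], [0.0, 0.0, 0.0, 1.0]] ['image', 'fovy', 'cx', 'cy', 'extrinsics']
top 56.64951988206294 316.7769424867961 197.26331992195767 [[0.017, 0.992, -0.126, 0.482], [-1.0, 0.019, 0.015, -0.017], [0.017, 0.126, 0.992, 0.764], [0.0, 0.0, 0.0, 1.0]] ['image', 'fovy', 'cx', 'cy', 'extrinsics']
{'time': 0.1, 'qpos': array([-1.47099244e+00,  2.87123377e-01,  1.57802742e+00,  2.08272569e-05,
        1.27863950e+00, -1.49999232e-01]), 'dq': array([-1.11476515e-04,  5.02896103e-05, -2.89227834e-03,  1.03038888e-03,
       -1.74586696e-03,  1.09650275e-03]), 'joint_efforts': array([ 8.69623218e-04, -4.07295227e+01, -2.93700975e+01, -1.48509862e-04,
        3.38745951e-03,  4.20023824e-06]), 'eef_pos': array([ 0.16684517, -0.65346578,  0.24405634]), 'tcp_rot': array([ 9.92209711e-01,  1.24573999e-01,  3.75408435e-05, -1.09822405e-03]), 'contact_force': array([ 0.15347909,  0.26180556, -0.90647279]), 'wrist_torque': array([-0.00665954,  0.0247892 ,  0.01276484]), 'finger_force': 0.0, 'opening': 1.0010535445662043}
```

View pics/top0.png

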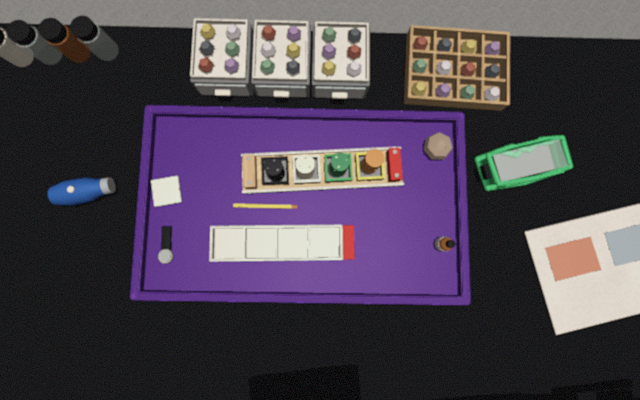

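View pics/scene0.png

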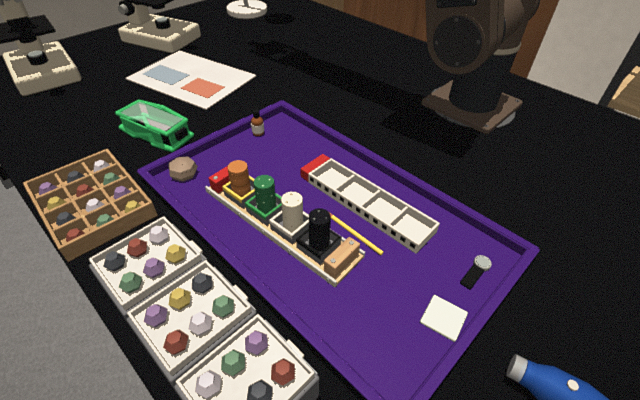

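The top view shows the carrier at rows 150–190, with its red block at (395,165). The cores from red are sandstone (372,160), serpentinite (340,164), limestone (305,166) and basalt (274,170). The tray spans cols 210–354 with its red end at (348,242). Next I rectify both views to a metric plane.

```bash
cat > h.py <<'E'
import numpy as np,cv2
def K(r):
    f=200/np.tan(np.radians(r["fovy"])/2); return np.array([[f,0,r["cx"]],[0,f,r["cy"]],[0,0,1]])
def P(r):
    E=np.linalg.inv(r["extrinsics"]); return K(r)@np.diag([1,-1,-1])@E[:3]
def proj(r,p):
    q=P(r)@np.r_[p,1]; return q[:2]/q[2]
def ray(r,uv,z):
    p=P(r);H=np.c_[p[:,0],p[:,1],p[:,2]*z+p[:,3]]; w=np.linalg.solve(H,[*uv,1]); return w[:2]/w[2]
def rect(r,z,x1,y1,s,w,h):  # px (u,v)-> x=x1-v/s, y=y1-u/s
    p=P(r);H=np.c_[p[:,0],p[:,1],p[:,2]*z+p[:,3]]
    A=np.array([[0,-1/s,x1],[-1/s,0,y1],[0,0,1]])
    return cv2.warpPerspective(r["image"][:,:,::-1],H@A,(w,h),flags=cv2.INTER_CUBIC|cv2.WARP_INVERSE_MAP)
E
python3 - <<'E'
from h import *
import pickle
d=pickle.load(open("cam0.pkl","rb"))
a=rect(d["top"],.024,.62,.23,1.8,780,470);cv2.imwrite("pics/rt.png",a)
a=rect(d["scene"],.024,.62,.23,1.8,780,470);cv2.imwrite("pics/rs.png",a)
E
```

```text
(no output)
```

View pics/rt.png

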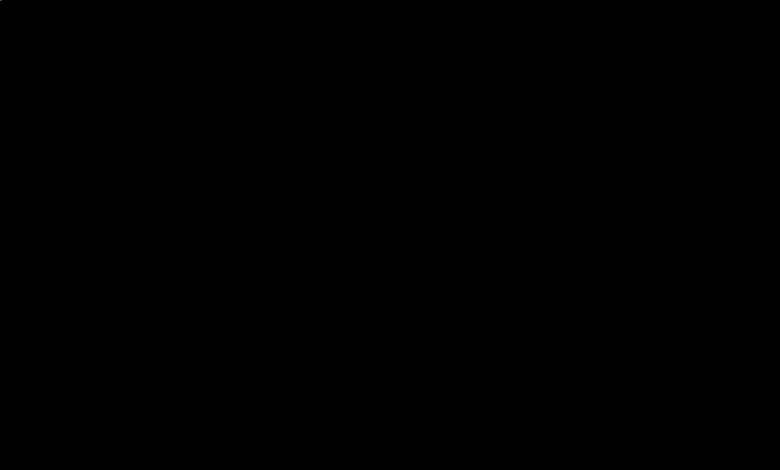

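View pics/rs.png

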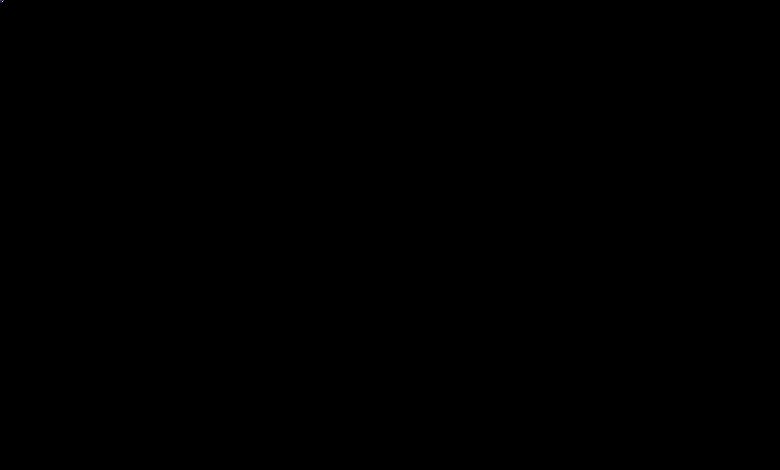

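Both pictures are black because I gave the scale in px/mm instead of px/m. I'll redo them at 1800 px/m, with more of the range visible.

```bash
python3 - <<'E'
from h import *
import pickle
d=pickle.load(open("cam0.pkl","rb"))
for n in("top","scene"):
    for uv in ([(395,165),(348,242),(210,245)] if n=="top" else [(221,180),(315,166),(425,230)]): print(n,ray(d[n],uv,.024).round(3))
a=rect(d["top"],.024,.66,.23,1800,790,590);cv2.imwrite("pics/rt2.png",a)
a=rect(d["scene"],.024,.66,.23,1800,790,590);cv2.imwrite("pics/rs2.png",a)
E
```

```text
top [ 0.645 -0.186]
top [ 0.487 -0.091]
top [0.477 0.181]
scene [ 0.657 -0.186]
scene [ 0.494 -0.088]
scene [0.477 0.169]
```

View pics/rt2.png

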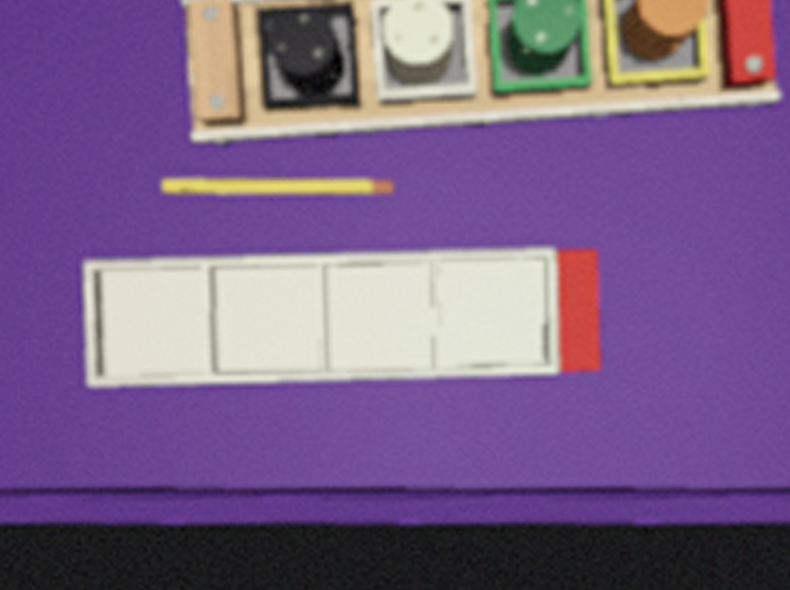

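View pics/rs2.png

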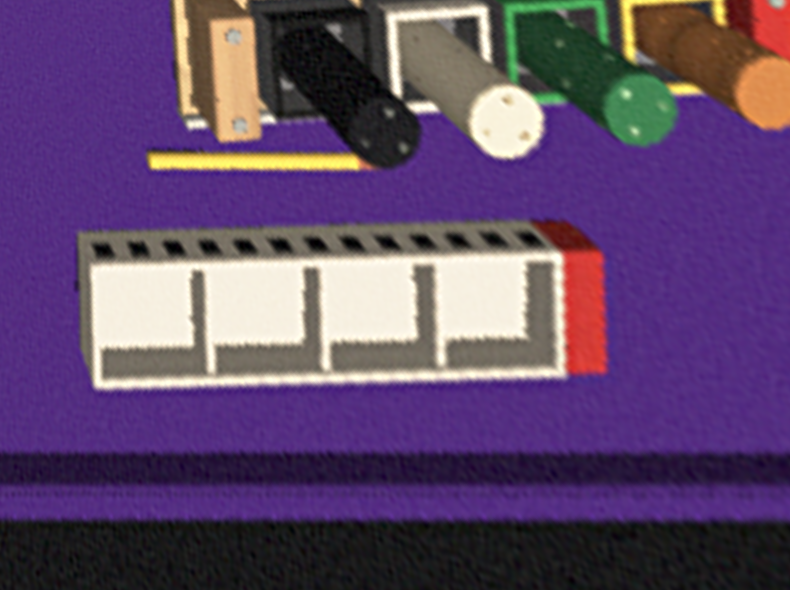

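The tray is clear in both views: in the top view its corners are (84,262), (87,386), (556,248) and (559,373), which gives 262 mm against the expected 260. The carrier is cut off, so I'll render it from both cameras at the core-top plane and fit the tray.

```bash
cat > fit.py <<'E'
from h import *
import pickle
from scipy.optimize import least_squares
d=pickle.load(open("cam0.pkl","rb"))
def fit(obs,z0,x1,y1,s,x0):
    # obs: (cam, u,v in rect, local point xyz)
    def px(n,u,v): return proj(d[n],[x1-v/s,y1-u/s,z0])
    O=[(n,px(n,u,v),np.array(l)) for n,u,v,l in obs]
    def w(q,l): c,t=np.cos(q[3]),np.sin(q[3]); return np.array([q[0]+c*l[0]-t*l[1],q[1]+t*l[0]+c*l[1],q[2]+l[2]])
    f=lambda q:np.concatenate([proj(d[n],w(q,l))-o for n,o,l in O])
    r=least_squares(f,x0,loss="soft_l1"); return r.x,r.fun
if __name__=="__main__":
    a,b,R=.034,.130,.154;Z=.024
    obs=[("top",87,386,(-a,b,Z)),("top",84,262,(a,b,Z)),("top",556,248,(a,-b,Z)),("top",559,373,(-a,-b,Z)),("top",600,371,(-a,-R,Z)),("top",598,249,(a,-R,Z)),
    ("scene",96,388,(-a,b,Z)),("scene",90,263,(a,b,Z)),("scene",567,376,(-a,-b,Z)),("scene",606,373,(-a,-R,Z)),("scene",598,250,(a,-R,Z))]
    q,r=fit(obs,.024,.66,.23,1800,[.48,.05,0,0]);print(q.round(4),r.round(1))
    o=[rect(d[n],.085,.76,.19,1800,790,295) for n in("top","scene")]
    cv2.imwrite("pics/c.png",np.vstack(o))
E
python3 fit.py
```

```text
[0.484  0.0506 0.0024 0.0272] [ 0.7 -0.4  0.6 -0.1 -0.1  0.3 -0.  -0.4  0.6 -0.1  0.3 -0.3  1.1  0.6
  0.8 -0.2  0.8  0.6  0.3 -0.1 -0.5 -0.7]
```

View pics/c.png

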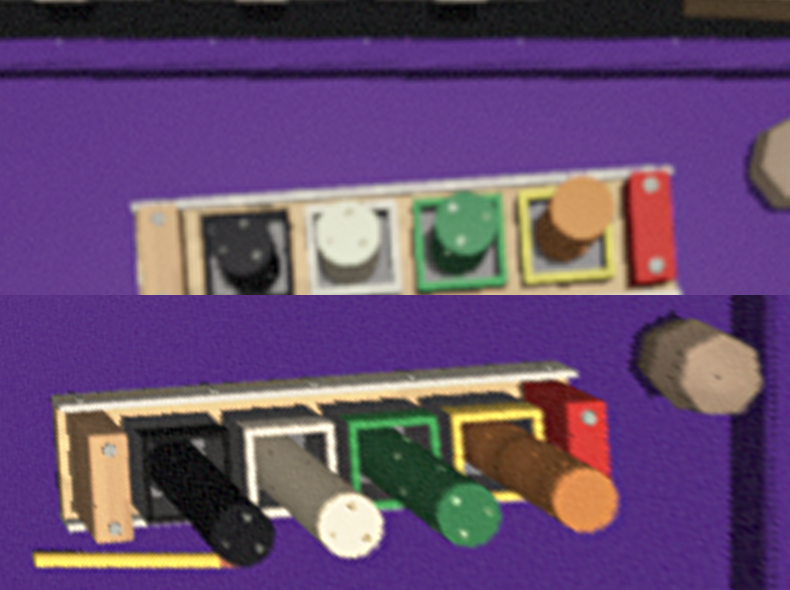

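Core-top circles in this picture (u,v), top view then scene view with 295 subtracted from v:
- Basalt: (236,237) and (241,238)
- Limestone: (348,234) and (352,229)
- Serpentinite: (467,225) and (468,219)
- Sandstone: (581,208) and (585,204)

Next I triangulate them with one rigid fit.

```bash
cat >> h.py <<'E'
def step(tgt,yaw,st=None):
    """world TCP target, angle of tool y -> turn(z), shift in units"""
    from scipy.spatial.transform import Rotation as R
    if st is None:
        from plant import ctrl; st=ctrl.get_state()
    r=R.from_quat(st["tcp_rot"]);c,s=np.cos(yaw),np.sin(yaw)
    T=R.from_matrix(np.array([[-s,c,0],[c,s,0],[0,0,-1.]]).T)
    return ((r.inv()*T).as_rotvec()/2/np.pi).round(4),(r.inv().apply(np.array(tgt)-st["eef_pos"])/.2).round(4)
E
python3 - <<'E'
from fit import *
T=dict(bas=((236,237),(241,238)),lim=((348,234),(352,229)),ser=((467,225),(468,219)),san=((581,208),(585,204)))
for k,(a,b) in T.items():
    q,r=fit([("top",*a,(0,0,0)),("scene",*b,(0,0,0))],.085,.76,.19,1800,[.65,0,.08,0]);print(k,q[:3].round(4),r.round(1))
obs=[];
for i,k in enumerate(("san","ser","lim","bas")):
    for n,p in zip(("top","scene"),T[k]): obs.append((n,*p,(0,i*.064,0)))
print(fit(obs,.085,.76,.19,1800,[.65,-.13,.08,0]))
# cup rim corners yellow/white/green (top view and scene), cup local, rim height unknown
h=.027
C=[("top",518,190,(h,h,0)),("top",606,184,(h,-h,0)),("top",613,279,(-h,-h,0)),("top",526,283,(-h,h,0)),
("top",307,207,(h,.128+h,0)),("top",414,199,(h,.064+h,0)),("top",507,287,(-h,.064-h,0)),("top",422,290,(-h,.064+h,0)),
("scene",452,113,(h,h,0)),("scene",543,108,(h,-h,0)),("scene",461,205,(-h,h,0)),("scene",349,122,(h,.064+h,0)),("scene",436,115,(h,.064-h,0)),("scene",357,214,(-h,.064+h,0)),("scene",246,132,(h,.128+h,0)),("scene",334,125,(h,.128-h,0))]
print(fit(C,.085,.76,.19,1800,[.65,-.13,.03,0]))
print(step([.46,-.40,.25],.1-.75),step([.64,-.135,.18],.1))
E
```

```text
bas [0.6286 0.0579 0.0869] [ 0.4 -0.3  0.5  0. ]
lim [ 0.6313 -0.0047  0.0844] [ 0.8 -0.6  1.   0.1]
ser [ 0.6364 -0.0706  0.0831] [ 0.5 -0.5  0.7  0.1]
san [ 0.6456 -0.1339  0.0847] [ 0.6 -0.6  0.9  0.1]
(array([ 0.64429207, -0.13311349,  0.08526859,  0.08887693]), array([ 0.20321168,  0.05009735,  1.67637494, -0.22033963, -0.01287438,
       -1.9250576 ,  0.09529824,  0.1379884 ,  1.25636097, -1.54657794,
       -0.09953826, -0.08822865,  0.37514542,  0.54816571,  1.13725747,
        0.38643425]))
(array([ 0.64274242, -0.13517998,  0.03304437,  0.06894805]), array([ 1.18517546, -0.04379648,  1.79283243, -0.09441638,  1.56878189,
       -1.54976185,  0.66809358, -0.91725345,  0.46348254, -0.71490177,
        0.37945909, -0.53265137,  1.36621148, -1.74327251, -0.14584897,
       -0.82594675,  1.58550422, -0.57249536,  2.00624294,  0.23542056,
        0.88582869,  0.68320637,  1.17841396, -0.22483381,  1.37863183,
       -0.40538351,  0.3469538 ,  0.93560142,  0.51463303,  0.3881627 ,
        0.929552  ,  0.33451788]))
(array([-0.0003, -0.0002, -0.1068]), array([ 1.7336, -0.8657, -0.0272])) (array([-2.000e-04, -3.000e-04, -2.262e-01]), array([ 2.9331, -1.9263,  0.3255]))
```

Request:
{"fn": "send_rows", "kwargs": {
  "moves": "0 0 -0.1 1 -0.65 0 1;0 0 -0.1 1 -0.65 0 1;0 0 -0.1 1 -0.65 0 1;0 0 -0.1 1 -0.65 0 1;0 0 -0.1 1 -0.65 0 1;0 0 -0.1 1 -0.65 0 1",
  "newtons": 35
}}

```text
time: 0.85
eef_pos: [0.3283, -0.4788, 0.2451]
tcp_rot: [0.905, 0.425, -0.0, -0.0]
contact_force: [-0.1, 0.5, 0.0]
opening: 1.003
finger_force: 0.0
```

```bash
python3 -c "
from h import *
print(step([.645,-.1335,.18],.08))"
```

```text
(array([-1.00e-04,  0.00e+00, -1.23e-01]), array([2.3397, 0.1161, 0.3244]))
```

Request:
{"fn": "send_rows", "kwargs": {
  "moves": "0 0 -0.06 1 0.05 0 1;0 0 -0.06 1 0.05 0 1;0 0 -0.06 1 0.05 0 1;0 0 -0.06 1 0.05 0 1;0 0 -0.06 1 0.05 0 1"
}}

```text
time: 1.48
eef_pos: [0.4637, -0.3319, 0.2451]
tcp_rot: [0.809, 0.587, -0.0, -0.0]
contact_force: [-0.4, -0.6, 0.2]
opening: 0.999
finger_force: 0.0
```

```bash
python3 -c "
from h import *
print(step([.645,-.1335,.18],.08))"
```

```text
(array([-0.0001,  0.0001, -0.063 ]), array([1.2246, 0.5536, 0.3246]))
```

Request:
{"fn": "send_rows", "kwargs": {
  "moves": "0 0 -0.063 1 0.45 0.2 1;0 0 -0.063 1 0.45 0.2 1;0 0 -0.063 1 0.45 0.2 1;0 0 -0.063 1 0.45 0.2 1;0 0 -0.063 1 0.45 0.2 1;0 0 -0.063 1 0.45 0.2 1"
}}

```text
time: 2.22
eef_pos: [0.6109, -0.1712, 0.2052]
tcp_rot: [0.679, 0.734, -0.0, -0.0]
contact_force: [-0.1, -0.4, -0.4]
opening: 1.001
finger_force: 0.0
```

```bash
python3 - <<'E'
from h import *
from plant import ctrl
print(step([.645,-.1335,.18],.08))
r=ctrl.read_camera("wrist")
E=r["extrinsics"];print(E.round(3).tolist(),r["fovy"])
a=r["image"][:,:,::-1].copy()
for p,c in [((.6456,-.1339,.083),(255,0,255)),((.6427,-.1352,.033),(255,255,0)),((.6364,-.0706,.083),(255,0,255)),((.6313,-.0047,.083),(255,0,255))]:
    q=proj(r,p);print(p,q.round(1));cv2.circle(a,tuple(int(v) for v in q),3,c,-1)
cv2.imwrite("pics/w1.png",a)
E
```

```text
(array([-0.0001,  0.0001, -0.0004]), array([0.1748, 0.1847, 0.1258]))
[[0.997, -0.075, -0.019, 0.606], [0.078, 0.963, 0.259, -0.107], [-0.001, -0.26, 0.966, 0.332], [0.0, 0.0, 0.0, 1.0]] 66.52676172688383
(0.6456, -0.1339, 0.083) [370.4 161.4]
(0.6427, -0.1352, 0.033) [359.8 156.3]
(0.6364, -0.0706, 0.083) [368.2  77.1]
(0.6313, -0.0047, 0.083) [371.8 -23.9]
```

View pics/w1.png

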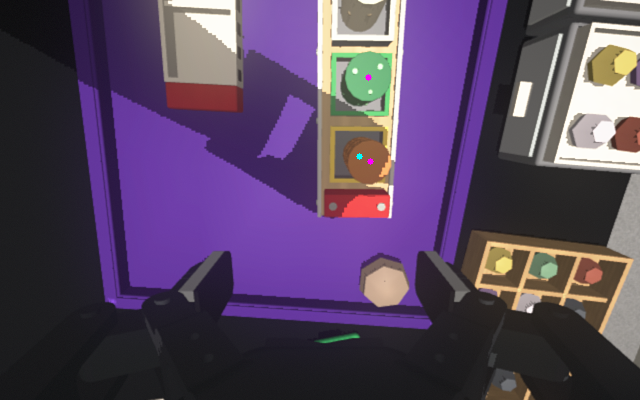

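The wrist view confirms it: the sandstone top is at about (368,162) against the predicted (370,161), and serpentinite matches at (368,77). Descend on the sandstone and grip.

Request:
{"fn": "send_rows", "kwargs": {
  "moves": "0 0 0 0.174 0.183 0.1 1;0 0 0 0.174 0.183 0.15 1;0 0 0 0.174 0.183 0.4 1;0 0 0 0.174 0.183 0.6 1;0 0 0 0.174 0.183 0.726 1;0 0 0 0.174 0.183 0.726 1;0 0 0 0.174 0.183 0.726 -1;0 0 0 0.174 0.183 0.726 -1;0 0 0 0.174 0.183 0.726 -1;0 0 0 0.174 0.183 0.726 -1;0 0 0 0.174 0.183 0.726 -1;0 0 0 0.174 0.183 0.726 -1"
}}

```text
time: 3.78
eef_pos: [0.6462, -0.1318, 0.062]
tcp_rot: [0.678, 0.735, 0.0, 0.001]
contact_force: [-1.2, -0.1, 6.4]
opening: 0.414
finger_force: 35.4
```

Request:
{"fn": "send_rows", "kwargs": {
  "moves": "0 0 0 0 0 -0.1 -1;0 0 0 0 0 -0.25 -1;0 0 0 0 0 -0.4 -1;0 0 0 0 0 -0.5 -1;0 0 0 0.06 -0.09 -0.5 -1;0 0 0 0.14 -0.22 -0.5 -1;0 0 0 0.23 -0.36 -0.5 -1;0 0 0 0.32 -0.5 -0.5 -1;0 0 0 0.41 -0.64 -0.5 -1;0 0 0 0.47 -0.73 -0.5 -1;0 0 0 0.494 -0.761 -0.5 -1;0 0 0 0.494 -0.761 -0.5 -1"
}}

```text
time: 5.28
eef_pos: [0.4858, -0.0449, 0.1603]
tcp_rot: [0.678, 0.735, 0.0, 0.0]
contact_force: [-0.8, -0.6, -1.7]
opening: 0.41
finger_force: 35.4
```

```bash
python3 - <<'E'
from h import *
from plant import ctrl
print(step([.4866,-.0454,.06],.08))
r=ctrl.read_camera("wrist")
a=r["image"][:,:,::-1].copy()
def tr(l): c,s=np.cos(.0272),np.sin(.0272);return [.484+c*l[0]-s*l[1],.0506+s*l[0]+c*l[1],.0024+l[2]]
for y in(-.130,-.062,.002): 
  for x in(-.034,.034):
    q=proj(r,tr((x,y,.024)));cv2.circle(a,tuple(int(v) for v in q),2,(255,0,255),-1)
cv2.imwrite("pics/w2.png",a)
E
```

```text
(array([0.0001, 0.    , 0.0001]), array([-0.0025,  0.0037,  0.5017]))
```

View pics/w2.png

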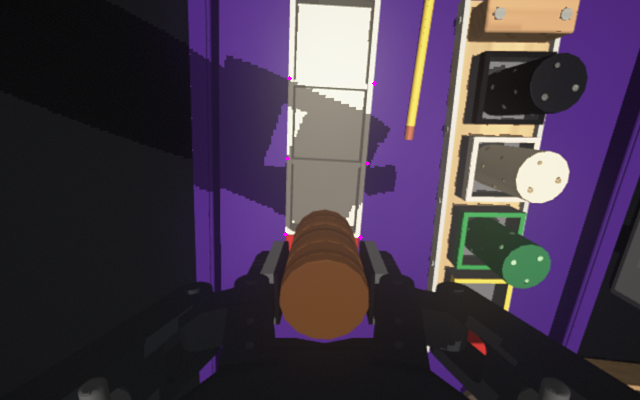

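Magenta predictions fall on the tray's corners ((290,78), (374,83), (287,158), (367,163)), and the core hangs upright. Lower to a bit above the floor.

Request:
{"fn": "send_rows", "kwargs": {
  "moves": "0 0 0 0 0 0.06 -1;0 0 0 0 0 0.17 -1;0 0 0 0 0 0.29 -1;0 0 0 0 0 0.39 -1;0 0 0 0 0 0.45 -1;0 0 0 0 0 0.475 -1;0 0 0 0 0 0.49 -1;0 0 0 0 0 0.5 -1;0 0 0 0 0 0.5 -1"
}}

```text
time: 6.45
eef_pos: [0.486, -0.0451, 0.0605]
tcp_rot: [0.678, 0.735, 0.0, 0.0]
contact_force: [-0.7, -0.5, -1.7]
opening: 0.413
finger_force: 35.4
```

Request:
{"fn": "send_rows", "kwargs": {
  "moves": "0 0 0 0 0 0.005 -1;0 0 0 0 0 0.01 -1;0 0 0 0 0 0.015 -1;0 0 0 0 0 0.015 -1"
}}

```text
time: 6.95
eef_pos: [0.4856, -0.045, 0.057]
tcp_rot: [0.678, 0.735, -0.0, -0.0]
contact_force: [-0.5, -0.8, -1.8]
opening: 0.411
finger_force: 35.4
```

Request:
{"fn": "send_rows", "kwargs": {
  "moves": "0 0 0 0 0 0.004 -1;0 0 0 0 0 0.007 -1;0 0 0 0 0 0.007 -1"
}}

```text
time: 7.32
eef_pos: [0.4856, -0.045, 0.0557]
tcp_rot: [0.678, 0.735, -0.0, -0.0]
contact_force: [0.4, 0.6, -1.8]
opening: 0.413
finger_force: 35.4
```

Request:
{"fn": "send_rows", "kwargs": {
  "moves": "0 0 0 0 0 0.003 -1;0 0 0 0 0 0.005 -1;0 0 0 0 0 0.005 -1"
}}

```text
time: 7.7
eef_pos: [0.4856, -0.045, 0.0547]
tcp_rot: [0.678, 0.735, -0.0, -0.0]
contact_force: [-0.2, 0.5, -2.4]
opening: 0.412
finger_force: 35.4
```

Request:
{"fn": "send_rows", "kwargs": {
  "moves": "0 0 0 0 0 0.003 -1;0 0 0 0 0 0.005 -1;0 0 0 0 0 0.005 -1"
}}

```text
time: 8.07
eef_pos: [0.4857, -0.045, 0.054]
tcp_rot: [0.678, 0.735, -0.0, -0.0]
contact_force: [-1.0, 0.0, -0.6]
opening: 0.413
finger_force: 35.4
```

Request:
{"fn": "send_rows", "kwargs": {
  "moves": "0 0 0 0 0 0.003 -1;0 0 0 0 0 0.003 -1"
}}

```text
time: 8.32
eef_pos: [0.4858, -0.0451, 0.054]
tcp_rot: [0.678, 0.735, -0.0, -0.0]
contact_force: [-3.3, 0.8, 5.8]
opening: 0.414
finger_force: 36.1
```

Floor found at TCP 0.054, i.e. 8 mm below the grasp height. Release and rise.

Request:
{"fn": "send_rows", "kwargs": {
  "moves": "0 0 0 0 0 0 0.1;0 0 0 0 0 0 0.3;0 0 0 0 0 0 1;0 0 0 0 0 0 1;0 0 0 0 0 0 1;0 0 0 0 0 -0.1 1;0 0 0 0 0 -0.3 1;0 0 0 0 0 -0.55 1;0 0 0 0 0 -0.6 1;0 0 0 0 0 -0.6 1"
}}

```text
time: 9.57
eef_pos: [0.4859, -0.0451, 0.1735]
tcp_rot: [0.678, 0.735, 0.0, 0.001]
contact_force: [-1.1, -0.9, -1.0]
opening: 0.998
finger_force: 0.0
```

```bash
python3 - <<'E'
from h import *
print(step([.6364,-.0700,.060],.08))
E
```

```text
(array([0.0002, 0.0001, 0.    ]), array([-0.1843,  0.7394,  0.5687]))
```

Request:
{"fn": "send_rows", "kwargs": {
  "moves": "0 0 0 -0.184 0.739 0 1;0 0 0 -0.184 0.739 0 1;0 0 0 -0.184 0.739 0 1;0 0 0 -0.184 0.739 0.1 1;0 0 0 -0.184 0.739 0.3 1;0 0 0 -0.184 0.739 0.5 1;0 0 0 -0.184 0.739 0.565 1;0 0 0 -0.184 0.739 0.565 1;0 0 0 -0.184 0.739 0.565 -1;0 0 0 -0.184 0.739 0.565 -1;0 0 0 -0.184 0.739 0.565 -1;0 0 0 -0.184 0.739 0.565 -1"
}}

```text
time: 11.08
eef_pos: [0.6369, -0.0701, 0.0618]
tcp_rot: [0.678, 0.735, 0.001, 0.001]
contact_force: [-0.9, -0.7, 5.2]
opening: 0.417
finger_force: 35.2
```

Request:
{"fn": "send_rows", "kwargs": {
  "moves": "0 0 0 0 0 0 -1;0 0 0 0 0 0 -1"
}}

```text
time: 11.32
eef_pos: [0.6368, -0.0701, 0.0618]
tcp_rot: [0.678, 0.735, 0.0, 0.001]
contact_force: [-2.1, 0.8, 5.7]
opening: 0.412
finger_force: 35.2
```

```bash
python3 - <<'E'
from h import *
print(step([.4849,.0186,.16],.08))
E
```

```text
(array([0.0003, 0.0001, 0.    ]), array([ 0.5026, -0.7208, -0.493 ]))
```

Request:
{"fn": "send_rows", "kwargs": {
  "moves": "0 0 0 0 0 -0.1 -1;0 0 0 0 0 -0.25 -1;0 0 0 0 0 -0.4 -1;0 0 0 0 0 -0.49 -1;0 0 0 0.06 -0.09 -0.49 -1;0 0 0 0.14 -0.21 -0.49 -1;0 0 0 0.23 -0.34 -0.49 -1;0 0 0 0.32 -0.47 -0.49 -1;0 0 0 0.41 -0.6 -0.49 -1;0 0 0 0.48 -0.69 -0.49 -1;0 0 0 0.503 -0.721 -0.49 -1;0 0 0 0.503 -0.721 -0.49 -1"
}}

```text
time: 12.82
eef_pos: [0.4842, 0.0189, 0.1583]
tcp_rot: [0.678, 0.735, 0.0, 0.0]
contact_force: [-0.1, -0.2, -2.2]
opening: 0.41
finger_force: 35.3
```

```bash
python3 - <<'E'
from h import *
print(step([.4849,.0186,.0555],.08))
E
```

```text
(array([0.0001, 0.    , 0.0001]), array([-0.0016,  0.0032,  0.5138]))
```

Request:
{"fn": "send_rows", "kwargs": {
  "moves": "0 0 0 0 0 0.06 -1;0 0 0 0 0 0.17 -1;0 0 0 0 0 0.29 -1;0 0 0 0 0 0.39 -1;0 0 0 0 0 0.45 -1;0 0 0 0 0 0.48 -1;0 0 0 0 0 0.495 -1;0 0 0 0 0 0.505 -1;0 0 0 0 0 0.511 -1;0 0 0 0 0 0.514 -1;0 0 0 0 0 0.517 -1;0 0 0 0 0 0.517 -1"
}}

```text
time: 14.32
eef_pos: [0.4842, 0.0189, 0.0548]
tcp_rot: [0.678, 0.735, 0.0, 0.0]
contact_force: [-0.1, 0.4, -1.9]
opening: 0.414
finger_force: 35.3
```

Request:
{"fn": "send_rows", "kwargs": {
  "moves": "0 0 0 0 0 0.002 -1;0 0 0 0 0 0.004 -1;0 0 0 0 0 0.004 -1"
}}

```text
time: 14.7
eef_pos: [0.4841, 0.0189, 0.0539]
tcp_rot: [0.678, 0.735, -0.0, -0.0]
contact_force: [0.2, 0.3, -1.2]
opening: 0.41
finger_force: 35.3
```

Request:
{"fn": "send_rows", "kwargs": {
  "moves": "0 0 0 0 0 0.002 -1;0 0 0 0 0 0.003 -1;0 0 0 0 0 0.003 -1"
}}

```text
time: 15.08
eef_pos: [0.4842, 0.0189, 0.0537]
tcp_rot: [0.678, 0.735, -0.0, -0.0]
contact_force: [-2.5, 0.9, 4.2]
opening: 0.411
finger_force: 35.5
```

Request:
{"fn": "send_rows", "kwargs": {
  "moves": "0 0 0 0 0 0 0.1;0 0 0 0 0 0 0.3;0 0 0 0 0 0 1;0 0 0 0 0 0 1;0 0 0 0 0 0 1;0 0 0 0 0 -0.1 1;0 0 0 0 0 -0.3 1;0 0 0 0 0 -0.55 1;0 0 0 0 0 -0.6 1;0 0 0 0 0 -0.6 1"
}}

```text
time: 16.32
eef_pos: [0.4844, 0.0188, 0.1737]
tcp_rot: [0.678, 0.735, 0.0, 0.001]
contact_force: [-1.2, 0.7, -0.4]
opening: 0.999
finger_force: 0.0
```

```bash
python3 - <<'E'
from h import *
print(step([.6313,-.0050,.060],.08))
E
```

```text
(array([0.0002, 0.0001, 0.    ]), array([-0.1774,  0.7219,  0.5697]))
```

```bash
python3 - <<'E'
from h import *
from plant import ctrl
r=ctrl.read_camera("wrist")
a=r["image"][:,:,::-1].copy()
for p in [(.6286,.0579,.083),(.6313,-.005,.083)]:
    q=proj(r,p);print(q);cv2.circle(a,tuple(int(v) for v in q),3,(255,0,255),-1)
b=ctrl.read_camera("scene")["image"][120:290,170:470,::-1]
cv2.imwrite("pics/w3.png",np.vstack([a[:250],cv2.resize(b,(640,345),interpolation=cv2.INTER_CUBIC)]))
E
```

```text
[527.9124464  176.63244358]
[510.75985703 257.06730384]
```

View pics/w3.png

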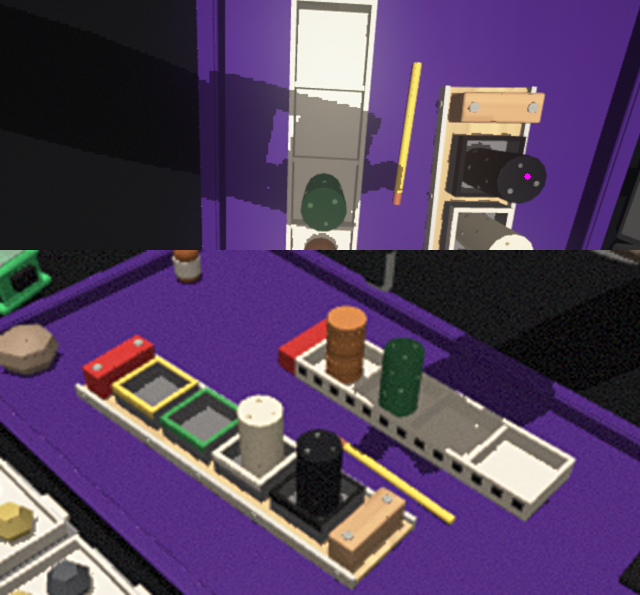

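Both placed cores stand upright in the first two compartments (scene crop at (346,345) and (402,378)). The basalt top is at (521,178) against the predicted (528,177), so its x is about 4 mm less. Now limestone.

Request:
{"fn": "send_rows", "kwargs": {
  "moves": "0 0 0 -0.177 0.722 0 1;0 0 0 -0.177 0.722 0 1;0 0 0 -0.177 0.722 0 1;0 0 0 -0.177 0.722 0.1 1;0 0 0 -0.177 0.722 0.3 1;0 0 0 -0.177 0.722 0.5 1;0 0 0 -0.177 0.722 0.566 1;0 0 0 -0.177 0.722 0.566 1;0 0 0 -0.177 0.722 0.566 -1;0 0 0 -0.177 0.722 0.566 -1;0 0 0 -0.177 0.722 0.566 -1;0 0 0 -0.177 0.722 0.566 -1"
}}

```text
time: 17.92
eef_pos: [0.6319, -0.005, 0.0617]
tcp_rot: [0.678, 0.735, 0.001, 0.001]
contact_force: [-0.3, 0.1, 5.2]
opening: 0.408
finger_force: 35.1
```

Request:
{"fn": "send_rows", "kwargs": {
  "moves": "0 0 0 0 0 0 -1;0 0 0 0 0 0 -1"
}}

```text
time: 18.18
eef_pos: [0.6319, -0.005, 0.0617]
tcp_rot: [0.678, 0.735, 0.001, 0.001]
contact_force: [-1.4, -0.9, 5.3]
opening: 0.412
finger_force: 35.2
```

```bash
python3 - <<'E'
from h import *
print(step([.4831,.0826,.16],.08))
E
```

```text
(array([0.0003, 0.0001, 0.    ]), array([ 0.4959, -0.7053, -0.4931]))
```

Request:
{"fn": "send_rows", "kwargs": {
  "moves": "0 0 0 0 0 -0.1 -1;0 0 0 0 0 -0.25 -1;0 0 0 0 0 -0.4 -1;0 0 0 0 0 -0.49 -1;0 0 0 0.06 -0.09 -0.49 -1;0 0 0 0.14 -0.21 -0.49 -1;0 0 0 0.23 -0.33 -0.49 -1;0 0 0 0.32 -0.46 -0.49 -1;0 0 0 0.41 -0.59 -0.49 -1;0 0 0 0.47 -0.68 -0.49 -1;0 0 0 0.496 -0.705 -0.49 -1;0 0 0 0.496 -0.705 -0.49 -1"
}}

```text
time: 19.68
eef_pos: [0.4825, 0.0828, 0.1583]
tcp_rot: [0.678, 0.735, 0.0, 0.0]
contact_force: [0.4, 0.6, -1.5]
opening: 0.409
finger_force: 35.3
```

Request:
{"fn": "send_rows", "kwargs": {
  "moves": "0 0 0 0 0 0.06 -1;0 0 0 0 0 0.17 -1;0 0 0 0 0 0.29 -1;0 0 0 0 0 0.39 -1;0 0 0 0 0 0.45 -1;0 0 0 0 0 0.48 -1;0 0 0 0 0 0.495 -1;0 0 0 0 0 0.505 -1;0 0 0 0 0 0.511 -1;0 0 0 0 0 0.514 -1;0 0 0 0 0 0.517 -1;0 0 0 0 0 0.517 -1"
}}

```text
time: 21.18
eef_pos: [0.4825, 0.0828, 0.0548]
tcp_rot: [0.678, 0.735, 0.0, 0.0]
contact_force: [0.8, 0.1, -1.9]
opening: 0.413
finger_force: 35.3
```

Request:
{"fn": "send_rows", "kwargs": {
  "moves": "0 0 0 0 0 0.002 -1;0 0 0 0 0 0.004 -1;0 0 0 0 0 0.004 -1"
}}

```text
time: 21.55
eef_pos: [0.4824, 0.0828, 0.0539]
tcp_rot: [0.678, 0.735, -0.0, -0.0]
contact_force: [-0.1, -0.9, -1.9]
opening: 0.413
finger_force: 35.3
```

Request:
{"fn": "send_rows", "kwargs": {
  "moves": "0 0 0 0 0 0.002 -1;0 0 0 0 0 0.003 -1;0 0 0 0 0 0.003 -1"
}}

```text
time: 21.92
eef_pos: [0.4825, 0.0828, 0.0537]
tcp_rot: [0.678, 0.735, -0.0, -0.0]
contact_force: [-0.8, 0.1, 2.0]
opening: 0.408
finger_force: 35.4
```

Request:
{"fn": "send_rows", "kwargs": {
  "moves": "0 0 0 0 0 0 0.1;0 0 0 0 0 0 0.3;0 0 0 0 0 0 1;0 0 0 0 0 0 1;0 0 0 0 0 0 1;0 0 0 0 0 -0.1 1;0 0 0 0 0 -0.3 1;0 0 0 0 0 -0.55 1;0 0 0 0 0 -0.6 1;0 0 0 0 0 -0.6 1"
}}

```text
time: 23.18
eef_pos: [0.4827, 0.0828, 0.1738]
tcp_rot: [0.678, 0.735, 0.0, 0.001]
contact_force: [-0.0, 1.0, 0.2]
opening: 1.001
finger_force: 0.0
```

```bash
python3 - <<'E'
from h import *
print(step([.6255,.0575,.060],.08))
E
```

```text
(array([0.0002, 0.    , 0.    ]), array([-0.183 ,  0.7009,  0.5698]))
```

Request:
{"fn": "send_rows", "kwargs": {
  "moves": "0 0 0 -0.183 0.7 0 1;0 0 0 -0.183 0.7 0 1;0 0 0 -0.183 0.7 0 1;0 0 0 -0.183 0.7 0.1 1;0 0 0 -0.183 0.7 0.3 1;0 0 0 -0.183 0.7 0.5 1;0 0 0 -0.183 0.7 0.566 1;0 0 0 -0.183 0.7 0.566 1;0 0 0 -0.183 0.7 0.566 -1;0 0 0 -0.183 0.7 0.566 -1;0 0 0 -0.183 0.7 0.566 -1;0 0 0 -0.183 0.7 0.566 -1"
}}

```text
time: 24.68
eef_pos: [0.6259, 0.0574, 0.0617]
tcp_rot: [0.678, 0.735, 0.001, 0.001]
contact_force: [-1.1, -0.2, 5.0]
opening: 0.41
finger_force: 35.1
```

Request:
{"fn": "send_rows", "kwargs": {
  "moves": "0 0 0 0 0 0 -1;0 0 0 0 0 0 -1"
}}

```text
time: 24.92
eef_pos: [0.6259, 0.0574, 0.0617]
tcp_rot: [0.678, 0.735, 0.001, 0.001]
contact_force: [-0.8, 0.8, 6.8]
opening: 0.413
finger_force: 35.2
```

```bash
python3 - <<'E'
from h import *
print(step([.4814,.1466,.16],.08))
E
```

```text
(array([0.0003, 0.0001, 0.    ]), array([ 0.5023, -0.6835, -0.493 ]))
```

Request:
{"fn": "send_rows", "kwargs": {
  "moves": "0 0 0 0 0 -0.1 -1;0 0 0 0 0 -0.25 -1;0 0 0 0 0 -0.4 -1;0 0 0 0 0 -0.49 -1;0 0 0 0.06 -0.09 -0.49 -1;0 0 0 0.14 -0.2 -0.49 -1;0 0 0 0.23 -0.32 -0.49 -1;0 0 0 0.32 -0.45 -0.49 -1;0 0 0 0.41 -0.57 -0.49 -1;0 0 0 0.48 -0.66 -0.49 -1;0 0 0 0.502 -0.684 -0.49 -1;0 0 0 0.502 -0.684 -0.49 -1"
}}

```text
time: 26.42
eef_pos: [0.4808, 0.1467, 0.1584]
tcp_rot: [0.678, 0.735, 0.0, 0.0]
contact_force: [-0.7, 0.6, -1.5]
opening: 0.41
finger_force: 35.3
```

Request:
{"fn": "send_rows", "kwargs": {
  "moves": "0 0 0 0 0 0.06 -1;0 0 0 0 0 0.17 -1;0 0 0 0 0 0.29 -1;0 0 0 0 0 0.39 -1;0 0 0 0 0 0.45 -1;0 0 0 0 0 0.48 -1;0 0 0 0 0 0.495 -1;0 0 0 0 0 0.505 -1;0 0 0 0 0 0.511 -1;0 0 0 0 0 0.514 -1;0 0 0 0 0 0.517 -1;0 0 0 0 0 0.517 -1"
}}

```text
time: 27.92
eef_pos: [0.4805, 0.1466, 0.0548]
tcp_rot: [0.678, 0.735, 0.0, 0.0]
contact_force: [-0.3, -0.4, -0.6]
opening: 0.413
finger_force: 35.3
```

Request:
{"fn": "send_rows", "kwargs": {
  "moves": "0 0 0 0 0 0.002 -1;0 0 0 0 0 0.004 -1;0 0 0 0 0 0.004 -1"
}}

```text
time: 28.3
eef_pos: [0.4805, 0.1466, 0.0539]
tcp_rot: [0.678, 0.735, -0.0, -0.0]
contact_force: [-0.1, -0.0, -1.6]
opening: 0.412
finger_force: 35.3
```

Request:
{"fn": "send_rows", "kwargs": {
  "moves": "0 0 0 0 0 0.002 -1;0 0 0 0 0 0.003 -1;0 0 0 0 0 0.003 -1"
}}

```text
time: 28.68
eef_pos: [0.4806, 0.1466, 0.0537]
tcp_rot: [0.678, 0.735, -0.0, -0.0]
contact_force: [-1.8, -0.3, 3.1]
opening: 0.413
finger_force: 35.7
```

Request:
{"fn": "send_rows", "kwargs": {
  "moves": "0 0 0 0 0 0 0.1;0 0 0 0 0 0 0.3;0 0 0 0 0 0 1;0 0 0 0 0 0 1;0 0 0 0 0 0 1;0 0 0 0 0 -0.1 1;0 0 0 0 0 -0.3 1;0 0 0 0 0 -0.55 1;0 0 0 0 0 -0.7 1;0 0 0 0 0 -0.7 1;0 0 0 0 0 -0.7 1;0 0 0 0 0 -0.7 1"
}}

```text
time: 30.18
eef_pos: [0.4794, 0.1464, 0.1912]
tcp_rot: [0.678, 0.735, -0.001, -0.001]
contact_force: [0.1, -0.2, 0.3]
opening: 1.0
finger_force: 0.0
```

```bash
python3 - <<'E'
from plant import ctrl
import cv2
cv2.imwrite("pics/end.png",cv2.resize(ctrl.read_camera("scene")["image"][120:290,170:470,::-1],(750,425)))
E
```

```text
(no output)
```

View pics/end.png

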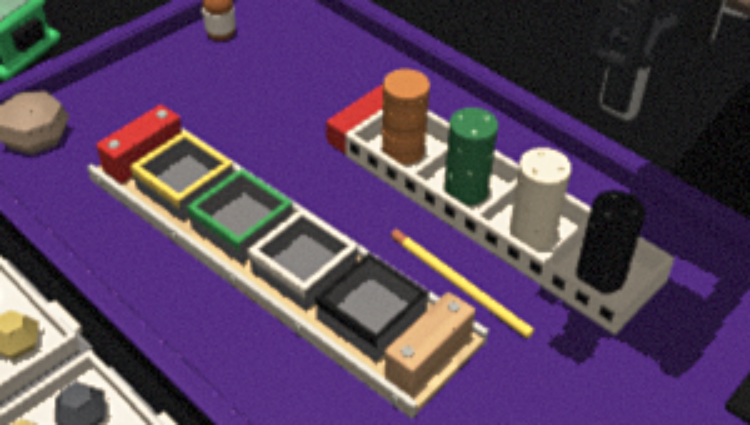

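All four cores stand upright in order from the red end: (406,115), (471,155), (541,200) and (610,240). The cups are empty and the gripper is clear, so I'm handing in.

```bash
python3 -c "
from plant import ctrl
print(ctrl.sign_off())"
```

```text
the job is handed in; nothing more can be done
None
```

All four cores stand upright and free in the viewing tray, in order from the red end: sandstone, serpentinite, limestone, basalt; I handed the job in at about 30 s of the 99 s allowed, and the sign-off returned no verdict.

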